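# Put the bur tray away and shut the bench cabinet

## Robot

A 6-joint arm with a two-finger parallel gripper is mounted at the origin on the work surface. World frame = base frame: x ahead of the robot, y to its left, z up, the work surface at z = 0. Lengths are in m, angles in rad, forces in N, time in s.
With the tool pointing down it reaches from about 0.35 to 0.775 m from the base axis. Payload 7.3 kg.
Tool frame: the origin (TCP) lies midway between the tips of the shut fingers; the grasp point (between the pads) lies robot.grasp_offset behind it (robot.grasp_offset is the distance from the TCP to the grasp point, in m); z points along the fingers, x is the direction in which the jaws open and shut, and the axes are right-handed (so a half turn about z gives the same grasp; the last joint's range is limited). The gripper opens to 92 mm and grips with 3 to 60 N. Pads are 19 mm wide; open, the fingers measure 130 mm over their backs; the gripper's body (75 mm by 190 mm) begins 47 mm behind the grasp point.
Start: joints at [1.202, 0.342, 1.524, -0, 1.275, -0.146], TCP at [0.116, 0.512, 0.227] pointing down, gripper open.
Joint ranges: [-2.53, 2.53], [-0.77, 2.02], [0.04, 2.7], [-1, 4.14], [0.28, 2.66], [-3.11, 3.11]. Speed limits (rad/s): [2.57, 2.57, 3.14, 3.14, 3.14, 3.14].

## Interface

Orientations are given as [roll, pitch, yaw] about the fixed x, y, z axes, in that order (R = Rz(yaw) Ry(pitch) Rx(roll)).
In Python, from cell import robot gives the robot as it stands. The module is installed in compiled form; this text tells all that it offers.
- The arm moves only by the tool move_arm, never from a script. Its argument "increments" is a list of rows, each a list of 7 numbers: the finger opening in mm, from 0 to 91.8, then the shift along the tool's x, y, z in mm, then the turn, a rotation vector about the tool's x, y, z in rad. A call has 1 to 12 rows; each row shifts and turns the pose as measured when the row begins, along the tool's axes as they then stand; what a row does not reach is not made up. A row lasts 1/8 s, in which the tool goes at most 62.5 mm and 10.7 degrees, less where a joint would pass 70% of its speed; a pose out of reach is approached as far as the arm can. A call is refused whole if a number of a shift passes 62.5 or a number of a turn 0.188, either way. A call with a gripper value outside its range is refused whole. The fingers move at their own pace and stop on an object; "newtons" is the grip in N (left out, the last holds). Time passes only in rows, so rows that do not move let the fingers close. It gives the time, the measured TCP pose, the force and the opening at its end, in the units of the state.
- robot.observe(): the state, without advancing time (a new reading comes with each control period).
- robot.read_camera(name): name is "side" or "top" or "wrist"; returns a dict with "img" (384x512x3 uint8, red, green, blue), "fx", "fy", "cx", "cy" (pixels), "T" (4x4, takes a point from camera to world coordinates). Camera axes: x right, y down, z forward; pixel columns grow to the right and rows downward; lengths in m; the calibration is good to about 2 mm. The wrist camera is an equidistant fisheye: a pixel r from the principal point sees the ray r / f radians off the axis. A picture is of the moment at which its call begins. There is no depth.
- robot.hand_in(): hands the job in, once; it reports no verdict.
Trained networks look in the newest picture that a camera, given by its name, has taken for a name from the list of things; names that differ only in an ending like _2 or _b are one class to them, and where a whole thing is asked for, a point or a joint stands for the part that bears it (a point fixed in the world has none). Each returns a list of dicts, best first, with "conf" (0 to 1); they miss things now and then, are a little off and sometimes report something else, mostly with a low value. They report only what shows in the picture. A call takes as long as a camera call. They do not tell look-alikes from the thing itself.
- robot.look_for(thing, camera): "rect" ([left, top, width, height] in pixels, round what is visible of it).
The state is a dict: "time": time; "qpos": joint angles; "qvel": joint speeds; "joint_efforts": joint torques, N m; "tool_pos": TCP position; "tool_rot": TCP orientation; "contact_force": force on the tool from outside, world axes, zero at the start; "torque": the same for the moment, N m; "opening": finger opening in m.
Only numpy, scipy, OpenCV 4.12 (cv2) and the standard library are available. Lean on these libraries where they do the work, as an engineer would, in place of code of your own. Each camera call takes 0.05 s, during which the arm holds its last target.

## Task

Tidy the bench: push the wooden tray all the way into the low steel cabinet until it is fully home against the back, then swing the cabinet's door fully shut. Only push with the fingertips or the outside of the fingers: do not pick up or lift the tray or anything in it, and leave the jar, the hammer and the steel block where they are.

Things in the scene. Friction and masses are not known exactly. Their poses are not given: they have to be found in the camera images.
- cabinet: low cream steel cabinet fixed to the bench, 170 mm deep (x), 168 wide (y), 70 high, no floor: the tray slides on the bench top. Origin: centre of its footprint at bench height. Own -x is the open front. Side walls, 8 mm thick, run from x = -85 to +85; inside 152 wide, 62 high; inner face of the back at x = +79. The roof's front edge is set back to x = -67
- door (a joint): angle of the cabinet's door, rad: 0 shut, grows as it opens towards the robot, to 2.2; starts at a right angle or more. Steel panel 166 mm long, 6 thick, 4 to 68 mm above the bench, hinged at the cabinet's left (+y) front edge; no latch or handle. Hinge friction (0.06 N m) keeps it where it is left. A 16 mm flange on its top edge points inwards, 64 to 68 mm up
- door_hinge (a point): point on the upright hinge axis, 36 mm above the bench, at x = -87, y = +84 mm in the cabinet's frame. Turns with the door: the panel runs from here along the point's own -y for 166 mm; inner face at own x = 0, outer face (push here to shut it) at own x = -6 mm
- door_edge (a point): point at the free end of the door, on its outer face, 36 mm above the bench: 166 mm from the hinge axis along the panel
- tray: loose open wooden tray, about 0.5 kg, 158 mm long (x), 146 wide (y), walls 35 high, 5 thick. Stands on the bench, part way out of the cabinet, between its side walls (3 mm play each side). Origin: centre of its underside. A bur block 46 high is fixed in its left half. Home: back touching the cabinet's back, origin at x = 0 in the cabinet's frame, front 6 mm behind the side walls' front edges
- tray_front (a point): middle of the tray's front face (the face to push on), 20 mm above the bench, 79 mm in front of the tray's origin
- ring_clamp: loose pale wooden hand clamp 90 x 24 x 22 mm with a brass band, lying in the right half of the tray; it rides along with the tray. Origin: centre of its underside
- jar: amber jar, 48 mm across, 60 high, standing to the right of the cabinet; leave it alone. Origin: centre of its underside
- hammer: hammer, wooden handle, steel head, 200 mm long, lying to the right of the cabinet, along its own x; leave it alone. Origin: under its middle
- doming_block: steel block 50 x 50 x 45 mm with a round dimple, to the left of the cabinet; leave it alone. Origin: centre of its underside
Mind the look-alikes: they are no part of the job. What is meant by the ring_clamp is not black, pink or red, and is the larger of those in its own colour.

How it is judged:
On the way, in this order (a step that is already met when the one before it is completed fails the run):
1. the tray is pushed home (within 4 mm of the cabinet's back) while the door is still open more than 0.6 rad (x of tray_front in the frame of cabinet above -0.083 m and value of joint door above 0.6 rad), for 0.1 s.
2. the door is shut (less than 0.05 rad) (value of joint door below 0.05 rad), for 0.2 s.
At the end, for the whole second after the job is handed in: the tray stands on the bench inside the cabinet, its front face within 4 mm of its home place, the clamp still lies in it, and the door is shut to less than 0.05 rad (8 mm at its free end) (x of tray_front in the frame of cabinet above -0.083 m and value of joint door below 0.05 rad and height (world z) of tray below 0.006 m and linear speed of tray below 0.02 m/s and horizontal distance between ring_clamp and tray below 0.08 m and height (world z) of ring_clamp below 0.02 m); the robot touches nothing.
It fails at once if the tray is lifted (10 mm) or tipped (0.12 rad) (height (world z) of tray above 0.01 m or angle between tray's own z axis and vertical above 0.12 rad).
It fails at once if the ring clamp is lifted (25 mm above the tray's floor) or taken out of the tray (height (world z) of ring_clamp above 0.03 m or horizontal distance between ring_clamp and tray above 0.1 m).
It fails at once if the jar, the hammer or the steel block is moved more than 20 mm (distance of any of jar, hammer, doming_block from where it was at the start of the episode above 0.02 m).
It also fails if it takes over 48 s, if anything falls off the work surface, if the arm or the gripper's body presses on something with over 40 N, if the wrist force passes 120 N, or if a joint passes its speed limit or range.

## Working session

There is one attempt and no reset: what is moved stays moved. The work goes in short steps, Python scripts to look and compute and a tool call to move; the robot and the scene stay as the last step left them, time stands still between calls to the robot, and variables do not carry over. Pictures are saved under pics/ and viewed, and the job is handed in when it is done.

Besides the shell and the picture viewer there is one more tool, called after "Request:" by a JSON object that holds its "method" and its "body". move_arm: Moves the arm, as the interface text tells. Its arguments: {"type":"object","properties":{"increments":{"type":"array"},"newtons":{"type":"number"}},"required":["increments"]}

```bash
mkdir -p pics; ls; python3 - <<'E'
from cell import robot
import cv2
s=robot.observe(); print({k:(v if not hasattr(v,'round') else v) for k,v in s.items()})
for c in ("side","top","wrist"):
    d=robot.read_camera(c); cv2.imwrite(f"pics/a_{c}.png",d["img"][:,:,::-1])
    print(c,d["fx"],d["fy"],d["cx"],d["cy"]); print(d["T"])
    for t in ("cabinet","door","tray","ring_clamp","jar","hammer","doming_block"):
        print(t,[(r["rect"],round(r["conf"],2)) for r in robot.look_for(t,c)][:4])
E
```

```text
pics
{'time': 0.0, 'qpos': array([ 1.20202421e+00,  3.42693318e-01,  1.52502832e+00, -2.17436569e-05,
        1.27542421e+00, -1.46015481e-01]), 'qvel': array([ 3.69099824e-04, -1.27528307e-03, -1.83108278e-03, -3.74306943e-05,
        7.26707457e-05,  9.29730153e-04]), 'joint_efforts': array([ 3.39172648e-04, -4.31236589e+01, -2.44215542e+01,  7.18376739e-02,
        5.61086484e-02, -1.53141068e-04]), 'tool_pos': array([0.11582147, 0.5116322 , 0.22605629]), 'tool_rot': array([-3.14138724e+00,  1.53970010e-03,  1.34804619e+00]), 'contact_force': array([ 0.13071563, -0.57506269,  0.35522931]), 'torque': array([-0.05530965, -0.02075759,  0.0189129 ]), 'opening': 0.09202896076375915}
side 462.34070209588685 462.34070209588685 255.5767027309875 195.8428777264687
[[ 0.74409615 -0.51453166  0.42611981  0.11103277]
 [-0.66806713 -0.57051251  0.4777047  -0.64436372]
 [-0.00268751 -0.64013487 -0.76825785  0.92692454]
 [ 0.          0.          0.          1.        ]]
cabinet [([182.4, 160.8, 146.2, 106.4], 0.78)]
door [([191.4, 207.6, 46.2, 60.6], 0.68)]
tray [([222.0, 205.1, 75.2, 73.8], 0.
[... 938 characters left out ...]
[322.4, 251.1, 22.3, 31.0], 0.64), ([301.0, 114.4, 14.9, 15.5], 0.6)]
jar [([319.9, 151.1, 18.4, 15.4], 0.79)]
hammer [([339.5, 148.6, 48.8, 65.9], 0.69)]
doming_block [([220.7, 181.5, 19.5, 21.3], 0.64), ([270.5, 186.4, 54.8, 51.5], 0.57), ([243.4, 142.2, 82.5, 122.9], 0.33)]
wrist 297.3186396354542 297.3186396354542 253.70016595245852 191.65447747422922
[[ 2.20207157e-01  9.40887281e-01  2.57371196e-01  4.75327819e-02]
 [ 9.75452988e-01 -2.12545971e-01 -5.75819233e-02  5.27584276e-01]
 [ 5.25111627e-04  2.63733454e-01 -9.64595454e-01  3.84134695e-01]
 [ 0.00000000e+00  0.00000000e+00  0.00000000e+00  1.00000000e+00]]
cabinet []
door []
tray []
ring_clamp []
jar []
hammer []
doming_block []
```

```bash
python3 - <<'E'
import cv2
t=cv2.imread("pics/a_top.png"); s=cv2.imread("pics/a_side.png")
cv2.imwrite("pics/b_top.png",cv2.resize(t[120:290,200:420],None,fx=3.5,fy=3.5,interpolation=cv2.INTER_CUBIC))
cv2.imwrite("pics/b_side.png",cv2.resize(s[140:350,165:400],None,fx=2.8,fy=2.8,interpolation=cv2.INTER_CUBIC))
E
```

```text
(no output)
```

View pics/b_top.png

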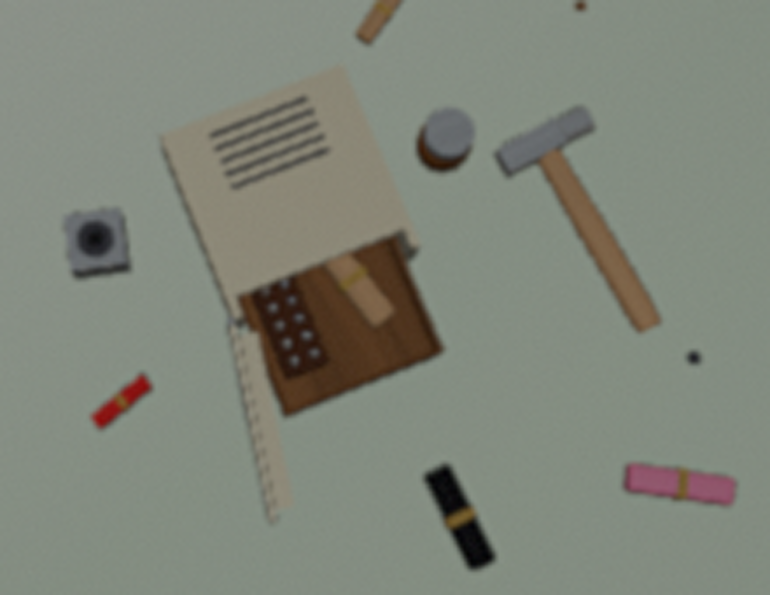

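View pics/b_side.png

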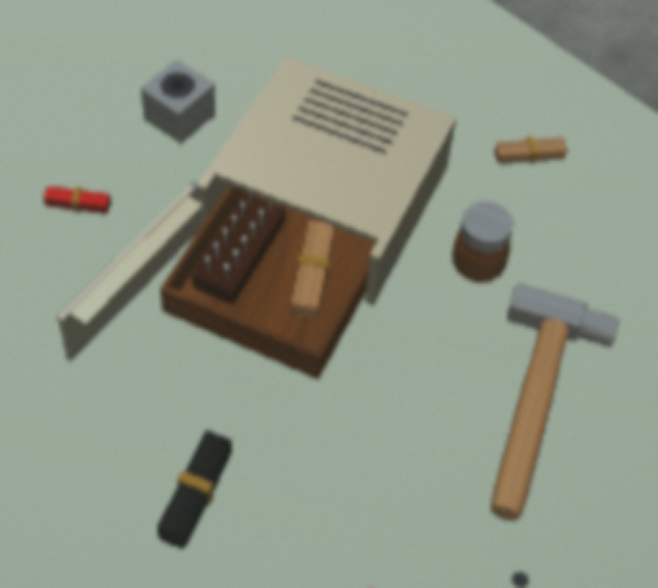

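View pics/a_top.png

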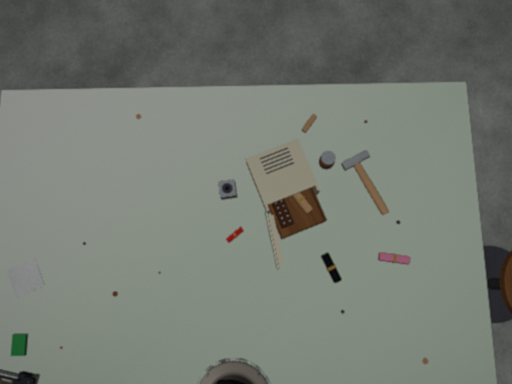

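Top crop: cabinet centre at about full-frame (282,171), tray front edge from (282,239) to (326,220), and door from hinge (267,212) to free end (277,268).

Clamp candidates:
- natural wood in the tray at (303,202)
- small natural wood one behind the cabinet at (309,123)
- black at (331,267)
- pink at (394,258)
- red at (235,234)

The right one is the wooden clamp in the tray: its colour fits and it's the larger of the two natural wood ones. The rest aren't part of the job. Next I'll fit the model to both pictures.

```bash
cat > fit.py <<'E'
import numpy as np, cv2
from scipy.optimize import least_squares
def proj(P,d):
    T=np.array(d["T"]); q=(np.atleast_2d(P)-T[:3,3])@T[:3,:3]
    return np.c_[d["fx"]*q[:,0]/q[:,2]+d["cx"], d["fy"]*q[:,1]/q[:,2]+d["cy"]]
def R(a): c,s=np.cos(a),np.sin(a); return np.array([[c,-s,0],[s,c,0],[0,0,1]])
def cab(p,P): return np.atleast_2d(P)@R(p[2]).T+[p[0],p[1],0]
# door own frame -> cabinet; opening angle a turns -y dir towards -x : rotation about z by -a
def doorp(p,P): return cab(p,np.atleast_2d(P)@R(-p[3]).T+[-.087,.084,0])
def tray(p,P): return cab(p,np.atleast_2d(P)@R(p[5]).T+[p[4],p[6],0])
E
cat > f1.py <<'E'
from fit import *
from cell import robot
D={c:robot.read_camera(c) for c in("top","side")}
ct=lambda x,y:(x/3.5+200,y/3.5+120); cs=lambda x,y:(x/2.8+165,y/2.8+140)
O=[("top",cab,(.085,.084,.07),ct(163,137)),("top",cab,(.085,-.084,.07),ct(342,66)),
("top",cab,(-.067,.084,.07),ct(232,296)),
("top",tray,(-.079,.073,.035),ct(286,415)),("top",tray,(-.079,-.073,.035),ct(442,350)),
("top",doorp,(-.006,-.166,.068),ct(270,522)),
("side",cab,(.085,.084,.07),cs(285,58)),("side",cab,(.085,-.084,.07),cs(455,122)),
("side",cab,(-.067,-.084,.07),cs(376,240)),("side",cab,(-.067,.084,.07),cs(213,176)),("side",cab,(-.085,-.084,0),cs(373,303)),
("side",tray,(-.079,.073,.035),cs(163,292)),("side",tray,(-.079,-.073,.035),cs(318,362)),("side",tray,(-.079,-.073,0),cs(317,378)),
("side",doorp,(-.006,-.166,.068),cs(62,318)),("side",doorp,(-.006,-.166,.004),cs(70,358)),]
def res(p): 
    return np.r_[np.concatenate([(proj(f(p,P),D[c])[0]-np.array(u)) for c,f,P,u in O]), p[5]*30, p[6]*300]
s=least_squares(res,[.45,-.1,.3,1.7,-.1,0,0],loss="soft_l1",max_nfev=500)
p=s.x; print(p.round(4)); r=res(p)[:-2].reshape(-1,2)
for o,e in zip(O,r): print(o[0],o[1].__name__,o[2],e.round(1))
np.save("p.npy",p)
print("tray front",tray(p,[-.079,0,.02]).round(4),"hinge",doorp(p,[0,0,.036]).round(4),"edge",doorp(p,[-.006,-.166,.036]).round(4))
for c in D:
    im=cv2.resize(D[c]["img"][:,:,::-1],None,fx=4,fy=4,interpolation=cv2.INTER_CUBIC)
    def L(f,pts,col):
        q=((proj(f(p,np.array(pts,float)),D[c])+.5)*4-.5).astype(int); cv2.polylines(im,[q.reshape(-1,1,2)],False,col,1,cv2.LINE_AA)
    B=lambda x0,x1,y,z:[(x0,y,z),(x1,y,z),(x1,-y,z),(x0,-y,z),(x0,y,z)]
    L(cab,B(-.067,.085,.084,.07),(0,255,0)); L(cab,B(-.085,.085,.084,0),(0,200,0))
    L(tray,B(-.079,.079,.073,.035),(0,0,255)); L(tray,B(-.079,.079,.073,0),(0,0,160))
    for z in(.004,.068): L(doorp,[(0,0,z),(0,-.166,z),(-.006,-.166,z),(-.006,0,z),(0,0,z)],(255,0,0))
    u=proj(cab(p,[-.05,0,.03]),D[c])[0]*4
    x,y=int(u[0])-300,int(u[1])-290
    cv2.imwrite(f"pics/c_{c}.png",im[y:y+580,x:x+640])
E
python3 f1.py
```

```text
[ 6.3860e-01 -1.5150e-01  3.6550e-01  1.7356e+00 -9.3200e-02  3.2000e-03
  4.0000e-04]
top cab (0.085, 0.084, 0.07) [-1.  -1.1]
top cab (0.085, -0.084, 0.07) [ 0.2 -1.2]
top cab (-0.067, 0.084, 0.07) [-1.7  0.6]
top tray (-0.079, 0.073, 0.035) [-0.3 -0.1]
top tray (-0.079, -0.073, 0.035) [0.7 0. ]
top doorp (-0.006, -0.166, 0.068) [ 0.5 -0.4]
side cab (0.085, 0.084, 0.07) [ 0.3 -0.4]
side cab (0.085, -0.084, 0.07) [ 0.6 -1.1]
side cab (-0.067, -0.084, 0.07) [4.4 1.3]
side cab (-0.067, 0.084, 0.07) [-2.1 -1.8]
side cab (-0.085, -0.084, 0) [0.2 1.5]
side tray (-0.079, 0.073, 0.035) [-1.4 -0.5]
side tray (-0.079, -0.073, 0.035) [ 0.5 -0.7]
side tray (-0.079, -0.073, 0) [0.3 1.6]
side doorp (-0.006, -0.166, 0.068) [-1.2  0.4]
side doorp (-0.006, -0.166, 0.004) [-0.8  1.2]
tray front [[ 0.4777 -0.2129  0.02  ]] hinge [[ 0.5274 -0.1042  0.036 ]] edge [[ 0.3635 -0.1314  0.036 ]]
```

View pics/c_top.png

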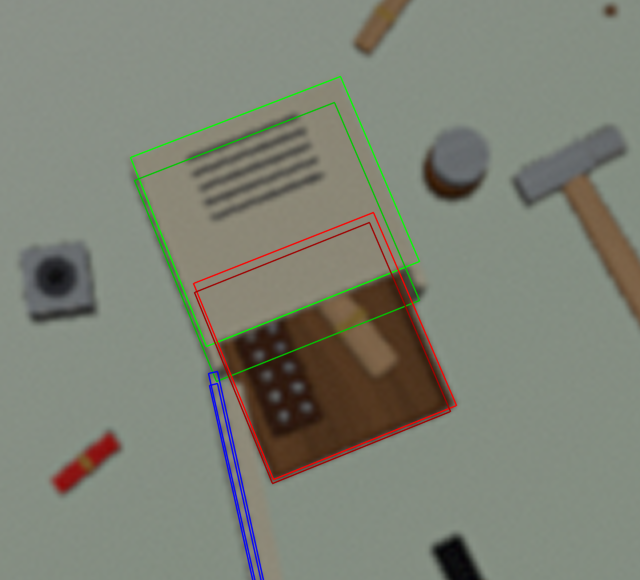

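View pics/c_side.png

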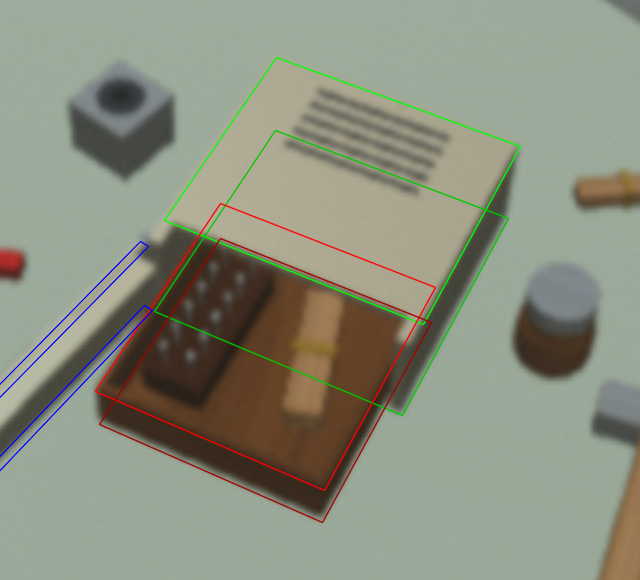

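```bash
cat > plan.py <<'E'
import numpy as np
from scipy.spatial.transform import Rotation as Ro
from cell import robot
def state():
    s=robot.observe(); return s["time"],np.array(s["tool_pos"]),Ro.from_euler("xyz",s["tool_rot"]),s
def plan(way,start=None):
    """way: list of (xyz,yaw,nrows). prints tool-frame rows"""
    t,p,r,s=state()
    if start: p,r=np.array(start[0]),Ro.from_euler("xyz",[np.pi,0,start[1]])
    for xyz,yaw,n in way:
        R1=Ro.from_euler("xyz",[np.pi,0,yaw]); w=(r.inv()*R1).as_rotvec()/n; xyz=np.array(xyz)
        out=[]
        for k in range(n):
            tp=p+(xyz-p)/(n-k); d=r.inv().apply(tp-p)*1000
            out.append(np.r_[d.round(1),w.round(3)].tolist()); p=tp; r=r*Ro.from_rotvec(w)
        print("->",xyz.round(4),round(yaw,3)); [print("  ",o) for o in out]
E
python3 - <<'E'
from fit import *; from plan import *
p=np.load("p.npy"); print("offset",robot.grasp_offset)
d=robot.read_camera("top"); T=np.array(d["T"])
for n,u in dict(black1=(425,480),black2=(495,560),red1=(95,420),red2=(150,380)).items():
    x,y=u[0]/3.5+200,u[1]/3.5+120; v=T[:3,:3]@[(x-d["cx"])/d["fx"],(y-d["cy"])/d["fy"],1]; P=T[:3,3]+v*(.015-T[2,3])/v[2]
    print(n,P.round(3),"cab",((P-[p[0],p[1],0])@R(p[2])).round(3))
q=cab(p,[-.212,0,.15])[0]; print(q)
plan([((.36,.36,.227),1.6,5),((.46,.0,.2),1.93,7),(q,1.936,5)])
E
```

```text
offset 0.0188
black1 [ 0.396 -0.263  0.015] cab [-0.266 -0.017  0.015]
black2 [ 0.329 -0.319  0.015] cab [-0.349 -0.046  0.015]
red1 [0.451 0.016 0.015] cab [-0.115  0.224  0.015]
red2 [ 0.484 -0.031  0.015] cab [-0.101  0.168  0.015]
[ 0.44064884 -0.22729097  0.15      ]
-> [0.36  0.36  0.227] 1.6
   [-18.9, 54.3, -0.1, 0.0, -0.0, -0.05]
   [-21.6, 53.3, -0.1, 0.0, -0.0, -0.05]
   [-24.2, 52.1, -0.1, 0.0, -0.0, -0.05]
   [-26.8, 50.9, -0.1, 0.0, -0.0, -0.05]
   [-29.4, 49.4, -0.1, 0.0, -0.0, -0.05]
-> [0.46 0.   0.2 ] 1.93
   [-51.8, 12.8, 3.9, -0.0, 0.0, -0.047]
   [-52.4, 10.3, 3.9, -0.0, 0.0, -0.047]
   [-52.8, 7.8, 3.9, -0.0, 0.0, -0.047]
   [-53.1, 5.3, 3.9, -0.0, 0.0, -0.047]
   [-53.3, 2.8, 3.9, -0.0, 0.0, -0.047]
   [-53.4, 0.3, 3.9, -0.0, 0.0, -0.047]
   [-53.3, -2.2, 3.9, -0.0, 0.0, -0.047]
-> [ 0.4406 -0.2273  0.15  ] 1.936
   [-41.2, -19.6, 10.0, -0.0, 0.0, -0.001]
   [-41.2, -19.7, 10.0, -0.0, 0.0, -0.001]
   [-41.1, -19.7, 10.0, -0.0, 0.0, -0.001]
   [-41.1, -19.8, 10.0, -0.0, 0.0, -0.001]
   [-41.1, -19.8, 10.0, -0.0, 0.0, -0.001]
```

Request:
{"method": "move_arm", "body": {"increments": [[70,-19,54,0,0,0,-0.05],[70,-22,53,0,0,0,-0.05],[70,-24,52,0,0,0,-0.05],[70,-27,51,0,0,0,-0.05],[70,-29,49,0,0,0,-0.05],[70,-52,13,4,0,0,-0.047],[70,-52,10,4,0,0,-0.047],[70,-53,8,4,0,0,-0.047],[70,-53,5,4,0,0,-0.047],[70,-53,3,4,0,0,-0.047],[70,-53,0,4,0,0,-0.047],[70,-53,-2,4,0,0,-0.047]]}}

```text
time: 2.85
tool_pos: [0.4752, -0.0086, 0.1982]
tool_rot: [3.134, -0.001, 1.954]
contact_force: [1.6, -0.0, 0.1]
opening: 0.07
```

```bash
python3 - <<'E'
from fit import *; from plan import *
p=np.load("p.npy"); print(state()[3]["qpos"].round(3))
plan([(cab(p,[-.212,0,.15])[0],.3655+np.pi/2,7),(cab(p,[-.212,0,.024])[0],.3655+np.pi/2,4)])
E
```

```text
[-0.183  0.275  1.706  0.005  1.155 -2.139]
-> [ 0.4406 -0.2273  0.15  ] 1.936
   [-27.1, -16.3, 6.7, 0.001, -0.0, 0.003]
   [-27.2, -16.2, 6.8, 0.001, -0.0, 0.003]
   [-27.2, -16.2, 6.8, 0.001, -0.0, 0.003]
   [-27.2, -16.1, 6.8, 0.001, -0.0, 0.003]
   [-27.3, -16.0, 6.8, 0.001, -0.0, 0.003]
   [-27.3, -15.9, 6.8, 0.001, -0.0, 0.003]
   [-27.4, -15.9, 6.9, 0.001, -0.0, 0.003]
-> [ 0.4406 -0.2273  0.024 ] 1.936
   [0.0, -0.0, 31.5, 0.0, 0.0, 0.0]
   [0.0, -0.0, 31.5, 0.0, 0.0, 0.0]
   [0.0, -0.0, 31.5, 0.0, 0.0, 0.0]
   [0.0, -0.0, 31.5, 0.0, 0.0, 0.0]
```

Request:
{"method": "move_arm", "body": {"increments": [[70,-38,-22,9,0.001,0,0.005],[70,-38,-22,9,0.001,0,0.005],[70,-38,-22,9,0.001,0,0.005],[70,-38,-22,10,0.001,0,0.005],[70,-38,-22,10,0.001,0,0.003],[70,0,0,0,0,0,0]]}}

```text
time: 3.6
tool_pos: [0.4419, -0.2367, 0.1491]
tool_rot: [3.137, 0.001, 1.926]
contact_force: [0.1, 0.7, 0.2]
opening: 0.0698
```

```bash
python3 - <<'E'
from fit import *; from plan import *
p=np.load("p.npy"); t,x,r,s=state(); print(((x-[p[0],p[1],0])@R(p[2])).round(4), s["contact_force"].round(1))
d=robot.read_camera("wrist"); cv2.imwrite("pics/d_wrist.png",d["img"][:,:,::-1])
d=robot.read_camera("side"); cv2.imwrite("pics/d_side.png",cv2.resize(d["img"][120:350,120:400,::-1],None,fx=2.5,fy=2.5))
plan([(cab(p,[-.212,0,.024])[0],.3655+np.pi/2,4)])
E
```

```text
[-0.2141 -0.0092  0.1491] [0.1 0.7 0.2]
-> [ 0.4406 -0.2273  0.024 ] 1.936
   [1.8, 0.0, 31.4, 0.001, 0.0, -0.002]
   [1.8, 0.0, 31.4, 0.001, 0.0, -0.002]
   [1.8, 0.1, 31.4, 0.001, 0.0, -0.002]
   [1.8, 0.1, 31.4, 0.001, 0.0, -0.002]
```

View pics/d_wrist.png

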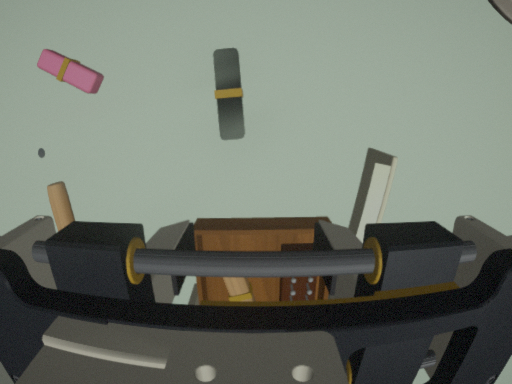

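View pics/d_side.png

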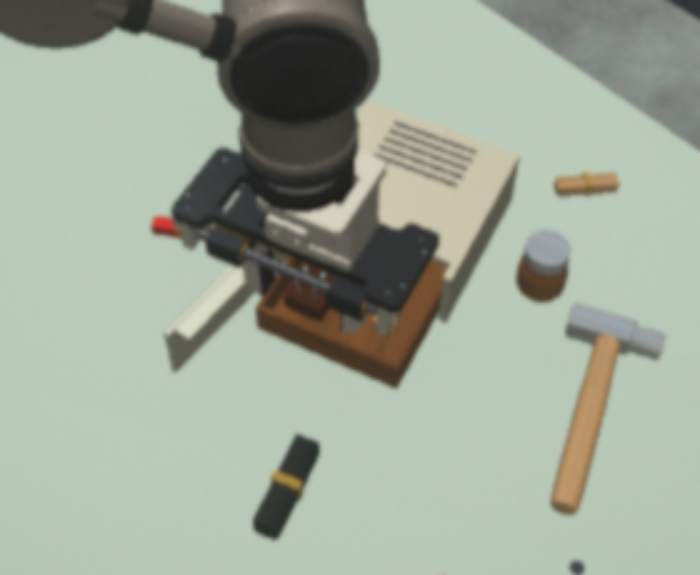

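The wrist view shows the tray front top edge from about (197,220) to (330,217), with the door to the right of the fingers. I'll check that edge with the fisheye model.

```bash
python3 - <<'E'
from fit import *; from plan import *
p=np.load("p.npy"); d=robot.read_camera("wrist"); T=np.array(d["T"])
def ray(u,z):
    x,y=(u[0]-d["cx"])/d["fx"],(u[1]-d["cy"])/d["fy"]; th=np.hypot(x,y); v=np.array([x/th*np.sin(th),y/th*np.sin(th),np.cos(th)]); v=T[:3,:3]@v
    P=T[:3,3]+v*(z-T[2,3])/v[2]; return ((P-[p[0],p[1],0])@R(p[2])).round(4)
print("tray",ray((197,219),.035),ray((330,217),.035)); print("door end top",ray((372,150),.068),ray((395,156),.068))
print("model door end", R(-p[3])@[-.006,-.166,0]+[-.087,.084,0])
E
```

```text
tray [-0.1802 -0.0638  0.035 ] [-0.1811  0.0683  0.035 ]
door end top [-0.2533  0.0935  0.068 ] [-0.2487  0.1165  0.068 ]
model door end [-0.24976809  0.11714434  0.        ]
```

Request:
{"method": "move_arm", "body": {"increments": [[70,2,0,31,0.001,0,-0.002],[70,2,0,31,0.001,0,-0.002],[70,2,0,31,0.001,0,-0.002],[70,2,0,31,0.001,0,-0.002],[70,0,0,0,0,0,0]]}}

```text
time: 4.38
tool_pos: [0.4443, -0.2205, 0.0262]
tool_rot: [3.136, 0.006, 1.947]
contact_force: [-0.3, -0.0, -0.5]
opening: 0.0702
```

```bash
cat > w.py <<'E'
from fit import *; from plan import *
p=np.load("p.npy"); t,x,r,s=state(); f=s["contact_force"]
print("t",round(t,2),"TCP cab",((x-[p[0],p[1],0])@R(p[2])*1000).round(1),"yaw err",round(r.as_euler("xyz")[2]-p[2]-np.pi/2,3),"F cab",(f@R(p[2])).round(1))
E
python3 w.py
```

```text
t 4.38 TCP cab [-206.2    5.    26.2] yaw err 0.011 F cab [-0.3  0.1 -0.5]
```

Request:
{"method": "move_arm", "body": {"increments": [[70,-3,5,1,0.004,0,0.01],[70,-1,10,0,0,0,0],[70,0,13,0,0,0,0],[70,0,13,0,0,0,0],[70,0,13,0,0,0,0]]}}

```text
time: 5.0
tool_pos: [0.5005, -0.204, 0.0291]
tool_rot: [3.139, 0.009, 1.938]
contact_force: [-2.7, -1.8, -1.6]
opening: 0.0702
```

```bash
python3 w.py; python3 - <<'E'
from cell import robot; import cv2
d=robot.read_camera("side"); cv2.imwrite("pics/e_side.png",cv2.resize(d["img"][120:350,120:400,::-1],None,fx=2.5,fy=2.5))
E
```

```text
t 5.0 TCP cab [-147.8    0.3   29.1] yaw err 0.002 F cab [-3.2 -0.7 -1.6]
```

View pics/e_side.png

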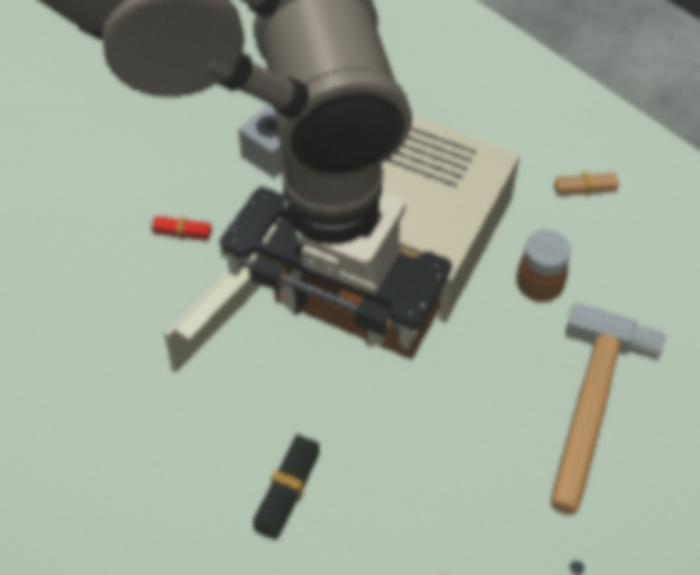

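The tray is sliding in squarely at about 3 N. On to the rest of the push.

Request:
{"method": "move_arm", "body": {"increments": [[70,0,13,2,0,0,0],[70,0,13,2,0,0,0],[70,0,12,1,0,0,0],[70,0,6,0,0,0,0]]}}

```text
time: 5.55
tool_pos: [0.5417, -0.1885, 0.0258]
tool_rot: [-3.139, 0.009, 1.94]
contact_force: [-4.9, -2.6, -0.4]
opening: 0.0701
```

```bash
python3 w.py
```

```text
t 5.55 TCP cab [-1.038e+02  1.000e-01  2.580e+01] yaw err 0.004 F cab [-5.6 -0.7 -0.4]
```

Request:
{"method": "move_arm", "body": {"increments": [[70,0,5,0,0,0,0],[70,0,5,0,0,0,0],[70,0,3,0,0,0,0]]}}

```text
time: 5.92
tool_pos: [0.5531, -0.184, 0.0258]
tool_rot: [-3.135, 0.009, 1.941]
contact_force: [-5.2, -3.2, 1.8]
opening: 0.0701
```

```bash
python3 w.py
```

```text
t 5.92 TCP cab [-91.5   0.3  25.8] yaw err 0.004 F cab [-6.  -1.1  1.8]
```

Request:
{"method": "move_arm", "body": {"increments": [[70,0,3,0,0,0,0],[70,0,3,0,0,0,0]]}}

```text
time: 6.18
tool_pos: [0.5548, -0.1831, 0.0258]
tool_rot: [-3.127, 0.007, 1.942]
contact_force: [-18.5, -8.5, 11.0]
opening: 0.0701
```

```bash
python3 w.py
```

```text
t 6.17 TCP cab [-89.6   0.4  25.8] yaw err 0.005 F cab [-20.3  -1.3  11. ]
```

Request:
{"method": "move_arm", "body": {"increments": [[70,0,3,0,-0.01,0,0],[70,0,3,0,0,0,0]]}}

```text
time: 6.42
tool_pos: [0.5547, -0.1831, 0.0257]
tool_rot: [-3.125, 0.004, 1.941]
contact_force: [-14.6, -6.4, 7.0]
opening: 0.0697
```

```bash
python3 w.py;  python3 - <<'E'
from cell import robot; import cv2
for c in("side","top"):
    d=robot.read_camera(c); x,y=(150,140) if c=="side" else (215,120); cv2.imwrite(f"pics/f_{c}.png",cv2.resize(d["img"][y:y+160,x:x+200,::-1],None,fx=3.5,fy=3.5))
E
```

```text
t 6.42 TCP cab [-89.6   0.5  25.7] yaw err 0.005 F cab [-15.9  -0.8   7. ]
```

View pics/f_side.png

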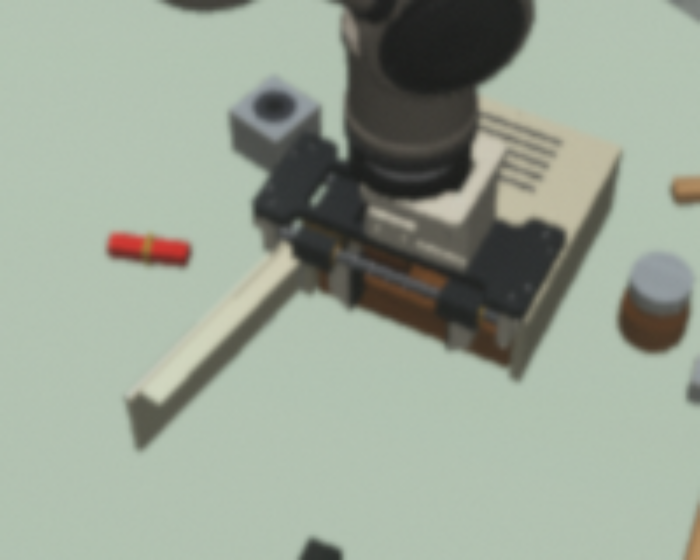

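It stalled at TCP cab x −89.6 mm. With a finger half-width of about 9.5 mm, that puts the tray front near −80 mm, so it looks home. I'll back off, lift and check.

Request:
{"method": "move_arm", "body": {"increments": [[70,0,-10,0,0,0,0],[70,0,-25,0,-0.01,0,0],[70,0,-25,-10,-0.005,0,0],[60,0,-15,-40,0,0,0],[30,0,0,-45,0,0,0],[0,0,0,-40,0,0,0],[0,0,0,0,0,0,0]]}}

```text
time: 7.4
tool_pos: [0.4858, -0.2104, 0.166]
tool_rot: [3.132, 0.008, 1.94]
contact_force: [0.5, 0.4, -0.2]
opening: 0.0342
```

```bash
python3 w.py;  python3 - <<'E'
from fit import *; from plan import *
p=np.load("p.npy"); q=p.copy(); q[4]=0;q[5]=q[6]=0
d=robot.read_camera("wrist"); cv2.imwrite("pics/g_wrist.png",d["img"][:,:,::-1])
for c in("side","top"):
    d=robot.read_camera(c); im=cv2.resize(d["img"][:,:,::-1],None,fx=4,fy=4,interpolation=cv2.INTER_CUBIC)
    print(c,[(r["rect"],round(r["conf"],2)) for r in robot.look_for("tray",c)][:2])
    x,y=(190,160) if c=="side" else (230,130); cv2.imwrite(f"pics/g_{c}.png",im[y*4:y*4+520,x*4:x*4+640])
E
```

```text
t 7.4 TCP cab [-163.8   -0.4  166. ] yaw err 0.003 F cab [ 0.6  0.2 -0.2]
side [([243.5, 208.9, 54.6, 36.4], 0.75)]
top [([270.1, 200.5, 12.3, 8.0], 0.67)]
```

View pics/g_wrist.png

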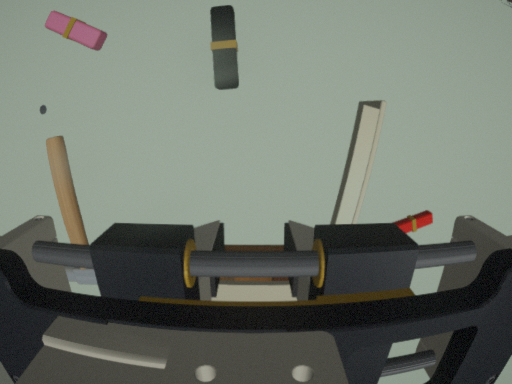

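View pics/g_side.png

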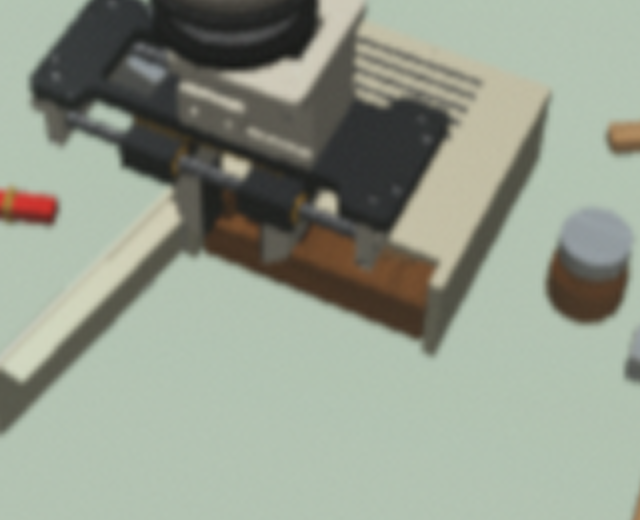

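View pics/g_top.png

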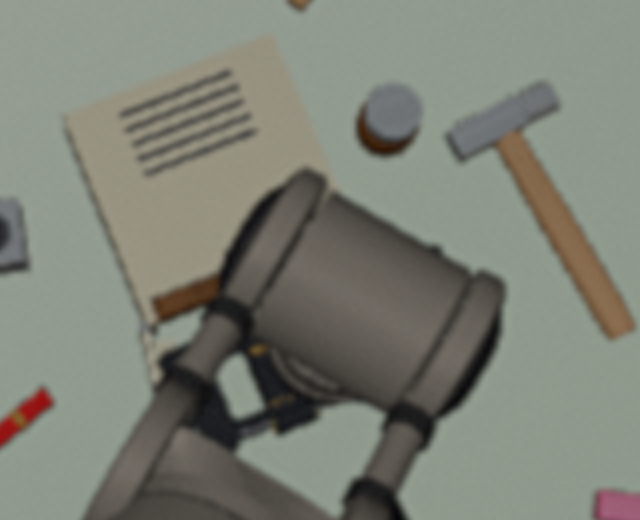

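The side view shows the tray's front bottom edge running from (205,245) to (425,338), with the right wall's front foot at (432,352). I'll put a number on how far back the tray is, and plan the approach to the door.

```bash
python3 - <<'E'
from fit import *; from plan import *
p=np.load("p.npy"); d=robot.read_camera("side"); T=np.array(d["T"])
def ray(u,z):
    v=T[:3,:3]@[((u[0]+.5)/4-.5+190-d["cx"])/d["fx"],((u[1]+.5)/4-.5+160-d["cy"])/d["fy"],1]; P=T[:3,3]+v*(z-T[2,3])/v[2]; return ((P-[p[0],p[1],0])@R(p[2])*1000).round(1)
print("wall foot",ray((430,354),0),"tray foot",ray((420,338),0),ray((320,296),0),"tray top",ray((428,312),.035))
a=p[3]
for off in (.045,):
    P=doorp(p,[-.006-off,-.135,.03])[0]; print("standoff",P.round(3),np.hypot(*P[:2]).round(3),"yaw",(p[2]-a+np.pi/2).round(3))
yd=p[2]-a+np.pi/2
P[2]=.15
plan([((.43,-.15,.166),1.2,5),(P,yd,6)])
E
```

```text
wall foot [-82.1 -79.4   0. ] tray foot [-74.4 -69.5   0. ] [-74.1  -2.6  -0. ] tray top [-78.1 -73.9  35. ]
standoff [ 0.385 -0.081  0.03 ] 0.393 yaw 0.201
-> [ 0.43  -0.15   0.166] 1.2
   [14.9, -5.7, -1.0, 0.001, -0.0, 0.148]
   [13.9, -7.8, -1.0, 0.001, -0.0, 0.148]
   [12.6, -9.7, -1.0, 0.001, -0.0, 0.148]
   [11.0, -11.5, -1.0, 0.001, -0.0, 0.148]
   [9.2, -13.0, -1.0, 0.001, -0.0, 0.148]
-> [ 0.3849 -0.0811  0.15  ] 0.201
   [8.0, -11.2, 2.7, -0.0, -0.0, 0.167]
   [6.0, -12.3, 2.7, -0.0, -0.0, 0.167]
   [3.9, -13.2, 2.7, -0.0, -0.0, 0.167]
   [1.7, -13.6, 2.7, -0.0, -0.0, 0.167]
   [-0.6, -13.7, 2.7, -0.0, -0.0, 0.167]
   [-2.9, -13.4, 2.7, -0.0, -0.0, 0.167]
```

The tray front sits 6–8 mm behind the wall front, and home is 6 mm, so the tray is in. Next, the outer side of the door.

Request:
{"method": "move_arm", "body": {"increments": [[0,15,-6,-1,0,0,0.15],[0,14,-8,-1,0,0,0.15],[0,13,-10,-1,0,0,0.15],[0,11,-12,-1,0,0,0.15],[0,9,-13,-1,0,0,0.15],[0,8,-11,2,0,0,0.165],[0,6,-12,2,0,0,0.165],[0,4,-13,2,0,0,0.165],[0,2,-14,2,0,0,0.165],[0,0,-14,2,0,0,0.165],[0,-3,-14,2,0,0,0.165],[0,0,0,0,0,0,0]]}}

```text
time: 9.2
tool_pos: [0.3812, -0.0702, 0.1444]
tool_rot: [-3.128, 0.014, 0.144]
contact_force: [0.6, -0.5, -0.0]
opening: 0.0007
```

```bash
python3 w.py; python3 - <<'E'
from fit import *; from plan import *
p=np.load("p.npy"); d=robot.read_camera("side"); cv2.imwrite("pics/h_side.png",cv2.resize(d["img"][120:350,120:400,::-1],None,fx=2.5,fy=2.5))
d=robot.read_camera("wrist"); cv2.imwrite("pics/h_wrist.png",d["img"][:,:,::-1])
P=doorp(p,[-.006-.045,-.135,.026])[0]
plan([(P,p[2]-p[3]+np.pi/2,5)])
E
```

```text
t 9.2 TCP cab [-211.4  168.   144.4] yaw err -1.792 F cab [ 0.4 -0.7 -0. ]
-> [ 0.3849 -0.0811  0.026 ] 0.201
   [0.6, 2.4, 23.7, -0.003, 0.002, -0.011]
   [0.5, 2.3, 23.7, -0.003, 0.002, -0.011]
   [0.4, 2.2, 23.7, -0.003, 0.002, -0.011]
   [0.3, 2.2, 23.7, -0.003, 0.002, -0.011]
   [0.2, 2.1, 23.8, -0.003, 0.002, -0.011]
```

View pics/h_side.png

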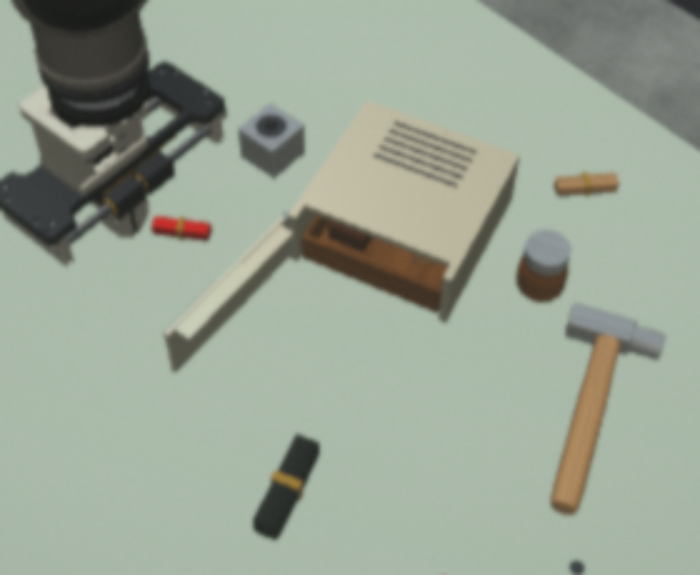

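View pics/h_wrist.png

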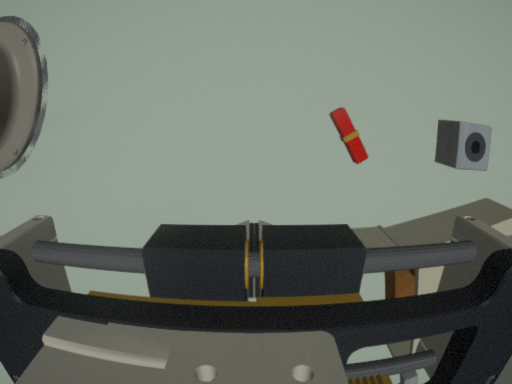

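The unobstructed side view shows the tray sitting just behind the wall fronts all the way across. The closed fingers are on the door's outer side, away from the red clamp. Going down, then the first touch.

Request:
{"method": "move_arm", "body": {"increments": [[0,0,2,24,-0.003,0.002,-0.01],[0,0,2,24,-0.003,0.002,-0.01],[0,0,2,24,-0.003,0.002,-0.01],[0,0,2,23,-0.003,0.002,-0.01],[0,0,2,22,-0.003,0.002,-0.01],[0,0,0,0,0,0,0]]}}

```text
time: 10.05
tool_pos: [0.3871, -0.0848, 0.0244]
tool_rot: [3.136, -0.002, 0.212]
contact_force: [-0.0, -0.0, -0.7]
opening: 0.0004
```

```bash
python3 w.py; cat > dr.py <<'E'
from fit import *; from plan import *
import sys
p=np.load("p.npy"); t,x,r,s=state()
c=(x-[p[0],p[1],0])@R(p[2])-[-.087,.084,0]   # rel hinge, cabinet axes
yaw=r.as_euler("xyz")[2]; a=p[2]+np.pi/2-yaw # door angle equal to tool yaw
own=c@R(-a)
print("tool-implied angle",round(a,3),"pos in that door frame mm",(own*1000).round(1))
# angle implied by contact: own x = -(6+9.5)mm
rho=np.hypot(c[0],c[1]); ph=np.arctan2(-c[0],-c[1]); print("contact-implied door angle",round(ph-np.arcsin(.0155/rho),3),"rho",(rho*1000).round(1))
E
python3 dr.py
```

```text
t 10.05 TCP cab [-211.1  152.3   24.4] yaw err -1.724 F cab [-0.   0.  -0.7]
tool-implied angle 1.724 pos in that door frame mm [ -48.6 -133.1   24.4]
contact-implied door angle 1.964 rho 141.7
```

Request:
{"method": "move_arm", "body": {"increments": [[0,0,10,0,0.002,0,0],[0,0,12,0,0,0,0],[0,-1,14,0,0,0,-0.06],[0,-1,14,0,0,0,-0.11],[0,-1,14,0,0,0,-0.11]]}}

```text
time: 10.68
tool_pos: [0.4037, -0.1526, 0.0281]
tool_rot: [3.133, -0.004, 0.503]
contact_force: [-0.4, 0.3, 0.5]
opening: 0.0003
```

```bash
python3 w.py; python3 dr.py
```

```text
t 10.68 TCP cab [-219.8   82.9   28.1] yaw err -1.433 F cab [-0.3  0.4  0.5]
tool-implied angle 1.433 pos in that door frame mm [ -17.2 -131.7   28.1]
contact-implied door angle 1.446 rho 132.8
```

Request:
{"method": "move_arm", "body": {"increments": [[0,-1,16,1,0,0,-0.115],[0,-1,16,1,0,0,-0.115],[0,-1,16,1,0,0,-0.115],[0,-1,16,1,0,0,-0.115],[0,-1,16,1,0,0,-0.115]]}}

```text
time: 11.3
tool_pos: [0.4556, -0.2213, 0.0279]
tool_rot: [3.127, 0.001, 1.096]
contact_force: [-0.2, 0.6, 0.9]
opening: 0.0005
```

```bash
python3 w.py; python3 dr.py; python3 - <<'E'
from cell import robot; import cv2
d=robot.read_camera("side"); cv2.imwrite("pics/i_side.png",cv2.resize(d["img"][120:350,120:400,::-1],None,fx=2.5,fy=2.5))
E
```

```text
t 11.3 TCP cab [-195.9    0.2   27.9] yaw err -0.84 F cab [-0.   0.6  0.9]
tool-implied angle 0.84 pos in that door frame mm [ -10.3 -137.    27.9]
contact-implied door angle 0.802 rho 137.4
```

View pics/i_side.png

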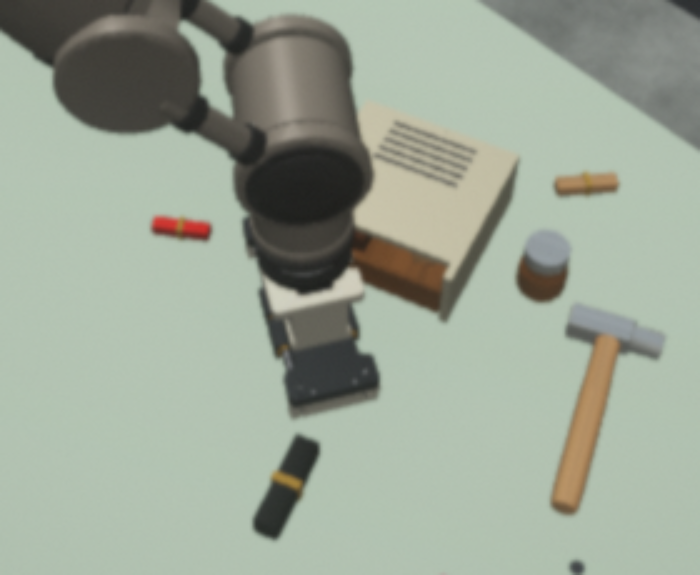

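Contact force is about 0.6 N, which matches the hinge friction (0.06 N·m at 0.135 m), so the door is following.

Request:
{"method": "move_arm", "body": {"increments": [[0,1,14,1,0.005,0,-0.11],[0,0,14,1,0.003,0,-0.11],[0,0,14,1,0,0,-0.11],[0,-1,14,1,0,0,-0.11],[0,-1,10,1,0,0,-0.1]]}}

```text
time: 11.98
tool_pos: [0.5213, -0.245, 0.0272]
tool_rot: [3.133, 0.009, 1.648]
contact_force: [-0.2, -0.4, -0.7]
opening: 0.0004
```

```bash
python3 w.py; python3 dr.py
```

```text
t 11.97 TCP cab [-143.   -45.3   27.2] yaw err -0.289 F cab [-0.3 -0.3 -0.7]
tool-implied angle 0.289 pos in that door frame mm [ -16.9 -139.9   27.2]
contact-implied door angle 0.298 rho 140.9
```

Request:
{"method": "move_arm", "body": {"increments": [[0,0,10,0,0,0,-0.07],[0,0,10,1,0,0,-0.07],[0,0,8,0,0,0,-0.06],[0,0,5,0,0,0,-0.03]]}}

```text
time: 12.48
tool_pos: [0.5541, -0.2425, 0.0288]
tool_rot: [3.135, 0.013, 1.878]
contact_force: [0.4, -0.4, -1.0]
opening: 0.0003
```

```bash
python3 w.py; python3 dr.py
```

```text
t 12.47 TCP cab [-111.5  -54.8   28.8] yaw err -0.058 F cab [ 0.2 -0.5 -1. ]
tool-implied angle 0.058 pos in that door frame mm [ -16.4 -140.    28.8]
contact-implied door angle 0.065 rho 140.9
```

Request:
{"method": "move_arm", "body": {"increments": [[0,0,4,1,0,0,-0.03],[0,0,4,0,0,0,-0.02],[0,0,3,0,0,0,-0.01],[0,0,3,0,0,0,0]]}}

```text
time: 12.98
tool_pos: [0.5618, -0.2406, 0.0284]
tool_rot: [-3.136, 0.011, 1.941]
contact_force: [-14.3, -5.4, 7.7]
opening: 0.0005
```

```bash
python3 w.py; python3 dr.py
```

```text
t 12.97 TCP cab [-103.6  -55.7   28.4] yaw err 0.004 F cab [-15.3   0.    7.7]
tool-implied angle -0.004 pos in that door frame mm [ -17.2 -139.6   28.4]
contact-implied door angle 0.008 rho 140.7
```

The door is against its stop with 15 N of push. Retracting to check.

Request:
{"method": "move_arm", "body": {"increments": [[0,0,2,0,0,0,0],[0,0,0,0,0,0,0],[0,0,-10,0,0,0,0],[0,0,-25,0,-0.01,0,0],[0,0,-25,-20,0,0,0],[0,0,-10,-50,0,0,0],[0,15,0,-55,0,0,0],[0,45,-20,-20,0,0,0],[0,55,-15,0,0,0,0],[0,55,0,0,0,0,0],[0,55,0,0,0,0,0],[0,40,0,0,0,0,0]]}}

```text
time: 14.48
tool_pos: [0.3601, -0.0275, 0.1751]
tool_rot: [3.134, 0.013, 1.935]
contact_force: [0.2, -0.4, -0.8]
opening: 0.0004
```

```bash
python3 w.py; python3 - <<'E'
from fit import *; from plan import *
p=np.load("p.npy").copy(); p[3]=0; p[4]=p[5]=p[6]=0
for c in("side","top"):
    d=robot.read_camera(c); im=cv2.resize(d["img"][:,:,::-1],None,fx=4,fy=4,interpolation=cv2.INTER_CUBIC)
    x,y=(190,150) if c=="side" else (215,130)
    cv2.imwrite(f"pics/j_{c}.png",im[y*4:y*4+520,x*4:x*4+640])
    print(c,[(t,robot.look_for(t,c)[:1]) for t in("door","jar","doming_block","hammer")])
E
```

```text
t 14.47 TCP cab [-215.8  215.4  175.1] yaw err -0.002 F cab [ 0.1 -0.4 -0.8]
side [('door', [{'rect': [232.4, 205.4, 65.1, 44.4], 'conf': 0.75}]), ('jar', [{'rect': [323.8, 210.3, 24.1, 30.3], 'conf': 0.72}]), ('doming_block', [{'rect': [215.2, 162.6, 29.4, 30.0], 'conf': 0.68}]), ('hammer', [{'rect': [340.4, 238.7, 44.5, 86.8], 'conf': 0.95}])]
top [('door', [{'rect': [267.7, 189.7, 51.6, 27.9], 'conf': 0.72}]), ('jar', [{'rect': [320.5, 152.0, 16.6, 17.9], 'conf': 0.56}]), ('doming_block', [{'rect': [219.2, 182.4, 18.6, 18.5], 'conf': 0.84}]), ('hammer', [{'rect': [341.3, 150.1, 44.0, 66.3], 'conf': 0.9}])]
```

View pics/j_side.png

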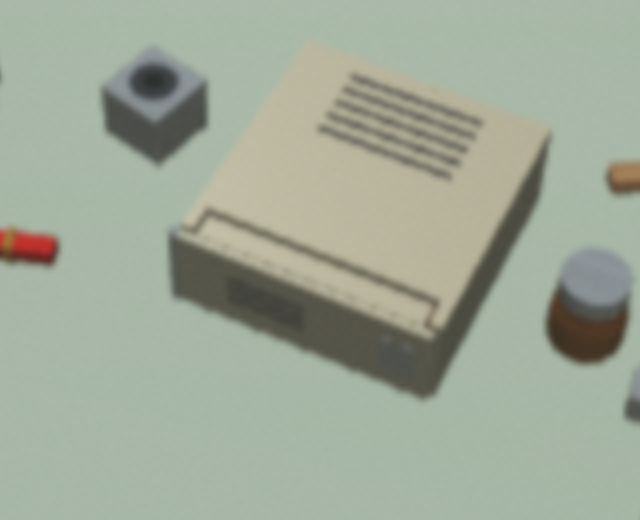

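View pics/j_top.png

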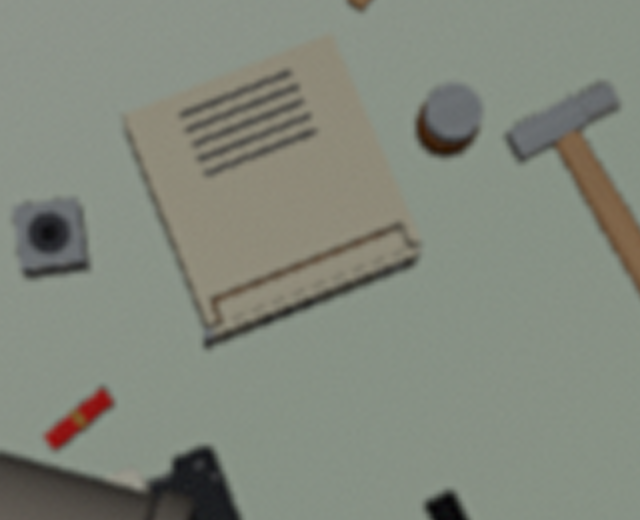

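The door is shut flush: its flange lies parallel to the roof edge, from (205,212) to (437,302) in the side crop. The jar, block and hammer are where they were, and the arm is clear. Handing in.

```bash
python3 -c "
from cell import robot
print(robot.hand_in())"
```

```text
the job is handed in; nothing more can be done
None
```

The tray is pushed home in the cabinet, the door is shut, and I handed the job in at about 14.6 s. The hand-in reports no verdict, so what follows is from my own checks.

- **Tray:** I pushed it in squarely with both fingertips. It stalled against the back at 16–20 N. From the fingertip position its front was at about x = -80 mm in the cabinet frame. The side camera put it at -74 to -78 mm, and 6–8 mm behind the wall fronts (nominal 6 mm). These disagree by a few mm, but all are past the -83 mm limit.
- **Door:** I swung it shut with the closed fingers on its outer face until it met its stop at about 15 N. The implied angle was about 0.01 rad, and the last pictures show it flush and parallel to the roof edge.
- **Jar, hammer and steel block:** the cameras show them in their starting places, to within a few pixels of detection scatter. The arm was clear of everything at the end.
- **Clamp:** I couldn't see it once the door was shut. I last saw it lying in the tray before the push, and I never touched it.

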